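# Set the depth gauge in the dry-block heater's bore

### The arm

A 7-joint arm with a two-finger parallel gripper is mounted at the origin on the work surface. World frame = base frame: x ahead of the robot, y to its left, z up, the work surface at z = 0. Lengths are in m, angles in rad, forces in N, time in s.
With the tool pointing down it reaches from about 0.4 to 0.9 m from the base axis. Payload 5.6 kg.
Tool frame: the origin (TCP) lies midway between the tips of the shut fingers; the grasp point (between the pads) lies 19 mm behind it; y points along the fingers, z is the direction in which the jaws open and shut, and the axes are right-handed (so a half turn about y gives the same grasp; the last joint's range is limited). The gripper opens to 92 mm and grips with 3 to 60 N. Pads are 20 mm wide; open, the fingers measure 128 mm over their backs; the gripper's body (75 mm by 189 mm) begins 69 mm behind the grasp point.
Start: joints at [1.268, 0.468, -0.012, 1.603, 0.006, 1.071, -0.056], TCP at [0.167, -0.628, 0.215] pointing down, gripper open.
Joint ranges: [-2.53, 2.53], [-0.31, 2.02], [-1.57, 1.55], [0.28, 2.44], [-1.29, 4.43], [0.15, 1.84], [-2.92, 2.92]. Speed limits (rad/s): [2.57, 2.57, 3.14, 3.14, 3.14, 3.14, 3.14].

### API

Orientations are given as a 3x3 rotation matrix whose columns are the frame's x, y, z axes.
In Python, from station import env, effector, solver, viewer, workorder, search_frame, tip_of gives the robot as it stands. Calls block until the motion is done:
- env.reach(position, orientation): joint-space move of the TCP to a pose.
- env.movel(position, frame=None, rate=0.15): straight line of the TCP; frame=None keeps the orientation; rate is the mean speed in m/s.
- env.goto_joints(angles): joint-space move.
- effector.release() and effector.grasp(squeeze=None): open the fingers fully, or close them until they stop; squeeze is the grip in N (None keeps the last).
- env.pause(seconds).
- solver.inverse_kinematics(position, orientation): joint angles nearest the present ones, or None.
- env.sense(): the state.
- viewer.read_camera(name): name is "side" or "top" or "wrist"; returns (picture, depth): 400x640x3 uint8, red, green, blue; 400x640 float32, m along the optical axis (not along the pixel's ray), 0 where there is no reading.
- viewer.camera_info(name): a dict with "intrinsics" (3x3 intrinsics, pixels), "eye" and "rotation" of the camera in the world; the wrist camera has in their place "T_tool_cam" (4x4, takes a point from camera to tool coordinates, whose origin is the TCP and whose axes are the tool frame's). Camera axes: x right, y up, looking along -z (the intrinsics and any distortion apply to the point x, -y, -z); pixel columns grow to the right and rows downward; lengths in m; the calibration is good to about 2 mm. A picture is of the moment at which its call begins: read the wrist's pose just before it. camera_info takes no time and is no camera call.
A pose or a line that the arm cannot do raises env.PlanningError and nothing moves.
- workorder.finish_job(): hands the job in, once; it reports no verdict.
Trained networks look in the newest picture that a camera, given by its name, has taken for a name from the list of things; names that differ only in an ending like _2 or _b are one class to them, and where a whole thing is asked for, a point or a joint stands for the part that bears it (a point fixed in the world has none). Each returns a list of dicts, best first, with "score" (0 to 1); they miss things now and then, are a little off and sometimes report something else, mostly with a low value. They report only what shows in the picture. A call takes as long as a camera call. They do not tell look-alikes from the thing itself.
- search_frame(camera, name): "at" ([x, y, z] in m, in world coordinates, good to about 4 mm: the middle of the surface that is visible of it).
- tip_of(camera, name): "at" ([x, y, z] in m, in world coordinates, good to about 4 mm: a listed point, or the origin of a listed thing).
The state is a dict: "t": time; "joint_positions": joint angles; "joint_velocities": joint speeds; "tau": joint torques, N m; "ee_pos": TCP position; "tcp_rot": TCP orientation; "wrist_force": force on the tool from outside, world axes, zero at the start; "moment": the same for the moment, N m; "gripper_width": finger opening in m.
Only numpy, scipy, OpenCV 4.12 (cv2) and the standard library are available. Lean on these libraries where they do the work, as an engineer would, in place of code of your own. Each camera call takes 0.05 s, during which the arm holds its last target.

### The job

Take the depth gauge out of its stand and lower it upright into the narrow bore of the dry-block heater; keep pushing after its sliding stop meets the block, until the rod itself bottoms out, and hold it there with a light steady push (about 10 N, never more than 25 N) for a good second. Then let go and leave it standing on the bottom of the bore with its stop resting on the block's face. Leave the tip box, the bottle and the tube rack where they are.

Things in the scene. Friction and masses are not known exactly. Their poses are not given: they have to be found in the camera images.
- gauge: the depth gauge, standing upright in its stand: a steel rod of diameter 10 mm with a chamfered tip (4 mm long) and a plain round aluminium head of diameter 24 mm, 32 mm tall, from 100 to 132 mm above the tip; 0.1 to 0.2 kg. Origin at the rod's tip, z along the rod towards the head. The head is meant to be gripped, from above
- gauge_tip (a point): centre of the rod's lower end
- gauge_head (a point): middle of the head, on the axis, 116 mm above the tip
- stop (a joint): the sliding stop on the rod, a steel collar with a flange of diameter 32 mm, 12 mm tall in all; it grips the rod and slides up or down it only against about 4 N of drag, and stays where it is left. Its underside is 26 mm plus this value above the rod's tip (value in m, 0 to 0.06, growing towards the head)
- stop_foot (a point): centre of the stop's flat underside, on the rod's axis
- stand: the gauge's stand, a grey plastic block 75 x 75 x 34 mm, fixed to the bench; the gauge stands 24 mm deep in an 11 mm hole in the middle. Origin at the centre of the underside
- heater: dry-block heater, a white bench unit 190 mm (its x) by 150 mm (its y), 90 mm tall, fixed to the bench; a bare aluminium block 95 x 75 mm stands in its top, its face 95 mm above the bench, with four wide tube wells of 17.5 mm (two hold capped tubes that rise 9 mm above the face) and, on the side away from the dark display, one narrow bore. Origin at the centre of the underside; the display is towards -x, the narrow bore at x = +58 mm, y = 0
- bore_mouth (a point): centre of the narrow bore's mouth, level with the block's face: diameter 11.5 mm with a 1.5 mm chamfer, vertical, blind
- bore_bottom: the seat at the foot of the narrow bore, out of sight; the rod lands on its solid, flat upper face. Origin on the bore's axis, always 78 mm below the block's face. The height of the landing face is not part of this pose: it lies somewhere between 40 and 58 mm below the block's face, differently each time, so only touch tells where it is
- tip_box: bystander: green pipette-tip box, 122 x 84 x 61 mm, origin at the centre of the underside
- bottle: bystander: amber bottle, 52 mm diameter, 100 mm tall, origin at the centre of the underside
- tube_rack: bystander: blue rack with small tubes, 60 x 130 x 38 mm, origin at the centre of the underside
Mind the look-alikes: they are no part of the job. There is more than one size of the gauge; the one meant has the size given above.

How it is judged:
On the way, in this order (a step that is already met when the one before it is completed fails the run):
1. the rod's tip has entered the narrow bore, upright, at least 8 mm deep (horizontal distance between gauge_tip and bore_mouth below 0.004 m and z of gauge_tip in the frame of bore_mouth below -0.008 m and angle between gauge's own z axis and vertical below 0.12 rad), for 0.05 s.
2. the rod is held pressed on the bottom of the bore with 2 to 18 N for a whole second, upright (contact force between gauge and bore_bottom between 2 and 18 N and contact force between the fingers and gauge above 0.5 N and angle between gauge's own z axis and vertical below 0.12 rad), for 1 s.
At the end, for the whole second after the job is handed in: the gauge stands in the narrow bore at rest, released, within 0.08 rad of upright, not drawn up again from where it bottomed out: its stop's underside lies on the block's face (within 1.5 mm) (horizontal distance between gauge_tip and bore_mouth below 0.004 m and z of stop_foot in the frame of bore_mouth below 0.0015 m and angle between gauge's own z axis and vertical below 0.08 rad and linear speed of gauge below 0.02 m/s); the robot touches nothing.
It fails at once if the rod is driven onto the bottom of the bore with more than 25 N (contact force between gauge and bore_bottom above 25 N).
It fails at once if the gauge is driven against the heater with more than 25 N (contact force between gauge and heater above 25 N).
It fails at once if the tip box, the bottle or the tube rack is moved by more than 15 mm (distance of any of tip_box, bottle, tube_rack from where it was at the start of the episode above 0.015 m).
It also fails if it takes over 54 s, if anything falls off the work surface, if the arm or the gripper's body presses on something with over 40 N, if the wrist force passes 120 N, or if a joint passes its speed limit or range.

## Working session

There is one attempt and no reset: what is moved stays moved. The work goes in short steps, each a Python script; the robot and the scene stay as the last script left them, time stands still between calls to the robot, and variables do not carry over. Pictures are saved under pics/ and viewed, and the job is handed in when it is done.

```bash
ls; mkdir -p pics
python3 - <<'E'
from station import env, effector, solver, viewer, workorder, search_frame, tip_of
import cv2, numpy as np
for c in ["side","top"]:
    im,d=viewer.read_camera(c)
    cv2.imwrite(f"pics/{c}0.png",im[:,:,::-1]); np.save(f"pics/{c}0d.npy",d); np.save(f"pics/{c}0.npy",im)
    i=viewer.camera_info(c); print(c,np.round(i["eye"],3),np.round(i["rotation"],3).tolist(),np.round(i["intrinsics"],1).tolist(),i.keys())
    for n in ["gauge","gauge_head","gauge_tip","stop_foot","stand","heater","bore_mouth"]:
        for f in (search_frame,tip_of):
            try: print(c,f.__name__,n,[(np.round(r["at"],3).tolist(),round(r["score"],2)) for r in f(c,n)])
            except Exception as e: print(n,f.__name__,repr(e)[:80])
s=env.sense(); print(s)
E
```

```text
pics
side [0.204 0.473 0.794] [[-0.777, 0.475, -0.414], [-0.629, -0.567, 0.532], [0.018, 0.673, 0.739]] [[450.8, 0.0, 320.7], [0.0, 450.8, 208.4], [0.0, 0.0, 1.0]] dict_keys(['intrinsics', 'eye', 'rotation'])
side call gauge [([0.47, 0.205, 0.112], 0.91), ([0.568, 0.19, 0.135], 0.77), ([0.372, 0.21, 0.134], 0.66)]
side call gauge [([0.377, 0.203, -0.004], 0.9), ([0.573, 0.182, 0.001], 0.66), ([0.472, 0.206, 0.009], 0.61), ([0.767, 0.006, -0.004], 0.36), ([0.476, 0.202, 0.043], 0.26)]
side call gauge_head [([0.47, 0.209, 0.113], 0.89), ([0.374, 0.206, 0.132], 0.66), ([0.566, 0.191, 0.136], 0.62)]
side call gauge_head [([0.38, 0.205, 0.15], 0.97), ([0.57, 0.183, 0.154], 0.94), ([0.476, 0.202, 0.126], 0.87), ([0.526, -0.206, 0.092], 0.35)]
side call gauge_tip [([0.572, 0.188, 0.133], 0.85), ([0.478, 0.207, 0.108], 0.83), ([0.375, 0.208, 0.139], 0.76)]
side call gauge_tip [([0.477, 0.203, 0.005], 0.75), ([0.574, 0.183, 0.002], 0.74), ([0.377, 0.205, 0.003], 0.68)]
side call stop_foot [([0.371, 0.206, 0.037], 0.72), ([0.57, 0.192, 0.037], 0.64), ([0.473, 0.206, 0.045], 0.58)]
side call st
[... 2034 characters left out ...]
41062, -0.05628856]), 'joint_velocities': array([-0.00141408,  0.00020729,  0.00133397,  0.00070716,  0.00159292,
       -0.00035626,  0.00024102]), 'tau': array([ 6.69992778e-05, -5.20415354e+01, -1.24837228e-02, -2.44053179e+01,
       -5.66480483e-02,  1.13600798e-02,  2.80990105e-05]), 'ee_pos': array([ 0.16694435, -0.62820304,  0.21457374]), 'tcp_rot': array([[-9.66457377e-01, -1.79169731e-05,  2.56827058e-01],
       [-2.56827058e-01,  1.15339430e-06, -9.66457377e-01],
       [ 1.70197680e-05, -1.00000000e+00, -5.71626994e-06]]), 'wrist_force': array([ 0.65969157, -0.03618477, -0.02546198]), 'moment': array([ 0.02075294, -0.03339203,  0.01302325]), 'gripper_width': 0.09195949897931589}
```

Run:
```python
import cv2,numpy as np
a=cv2.imread("pics/side0.png");print(a.shape)
b=cv2.imread("pics/top0.png")
cv2.imwrite("pics/both0.png",np.vstack([a,b])[:, :][:800][::1]) if 0 else None
```

```text
(400, 640, 3)
```

View pics/side0.png

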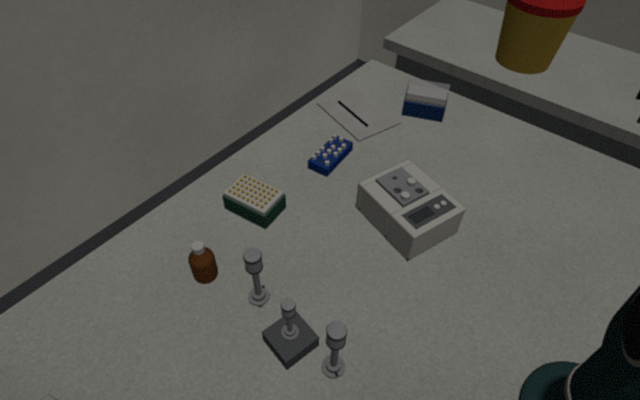

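View pics/top0.png

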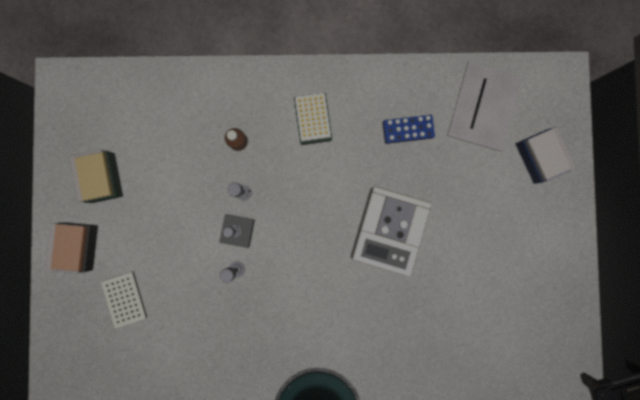

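```bash
cat > h.py <<'E'
from station import env, effector, solver, viewer, workorder, search_frame, tip_of
import cv2, numpy as np
def R(yaw): # jaw axis (tool z) = world y rotated by yaw; tool y down
    c,s=np.cos(yaw),np.sin(yaw)
    return np.array([[c,0,-s],[s,0,c],[0,-1,0]],float)
def best(pos,yaw):
    q0=env.sense()["joint_positions"]; out=[]
    for k in (-1,0,1):
        q=solver.inverse_kinematics(np.array(pos),R(yaw+k*np.pi))
        if q is not None: out.append((np.abs(np.array(q)-q0).max(),k,np.round(q,2).tolist()))
    return sorted(out)
def wrist(name):
    s=env.sense(); im,d=viewer.read_camera("wrist")
    i=viewer.camera_info("wrist")
    T=np.eye(4);T[:3,:3]=s["tcp_rot"];T[:3,3]=s["ee_pos"]
    W=T@np.array(i["T_tool_cam"])
    np.savez(f"pics/{name}.npz",im=im,d=d,W=W,K=i["intrinsics"]); cv2.imwrite(f"pics/{name}.png",im[:,:,::-1])
    return im,d,W,np.array(i["intrinsics"])
def pix2w(u,v,z,W,K):
    r=W[:3,:3]@np.array([(u-K[0,2])/K[0,0],-(v-K[1,2])/K[1,1],-1]); e=W[:3,3]
    return e+r*(z-e[2])/r[2]
def w2pix(p,W,K):
    c=W[:3,:3].T@(np.asarray(p)-W[:3,3]); return np.array([K[0,2]+K[0,0]*c[0]/-c[2],K[1,2]-K[1,1]*c[1]/-c[2]])
E
python3 - <<'E'
from h import *
i=viewer.camera_info("wrist");print(i.keys(),np.round(i["T_tool_cam"],3).tolist(),np.round(i["intrinsics"],1).tolist(), {k:v for k,v in i.items() if k not in("T_tool_cam","intrinsics")})
print(i["T_tool_cam"])
print(best([.525,-.207,.3],-.24)); print(best([.475,.203,.28],-0.1))
a=cv2.imread("pics/side0.png")[220:390,180:370]; cv2.imwrite("pics/crop1.png",cv2.convertScaleAbs(cv2.resize(a,None,fx=3.5,fy=3.5,interpolation=2),alpha=1.8))
E
```

```text
dict_keys(['intrinsics', 'T_tool_cam']) [[-0.002, -0.961, -0.277, -0.078], [-0.001, 0.277, -0.961, -0.171], [1.0, -0.001, -0.001, 0.0], [0.0, 0.0, 0.0, 1.0]] [[315.9, 0.0, 322.8], [0.0, 315.9, 201.1], [0.0, 0.0, 1.0]] {}
[[-1.66578759e-03 -9.60995215e-01 -2.76559978e-01 -7.78256019e-02]
 [-6.60317687e-04  2.76561359e-01 -9.60996035e-01 -1.70740593e-01]
 [ 9.99998395e-01 -1.41819782e-03 -1.09525462e-03  4.36354501e-04]
 [ 0.00000000e+00  0.00000000e+00  0.00000000e+00  1.00000000e+00]]
[(np.float64(1.4971176873616416), -1, [0.51, 0.26, -0.24, 1.7, 0.07, 1.18, -1.55]), (np.float64(1.4971176873616419), 1, [0.51, 0.26, -0.24, 1.7, 0.07, 1.18, -1.55]), (np.float64(1.5032050883924544), 0, [0.88, 0.34, -0.71, 1.68, 0.23, 1.21, 1.45])]
[(np.float64(1.0035628549901496), 0, [0.37, 0.35, -1.02, 1.8, 0.32, 1.17, 0.72]), (np.float64(2.503363845161468), -1, [0.51, 0.47, -1.26, 1.8, 0.47, 1.23, -2.56]), (np.float64(2.503363845161468), 1, [0.51, 0.47, -1.26, 1.8, 0.47, 1.23, -2.56])]
```

View pics/crop1.png

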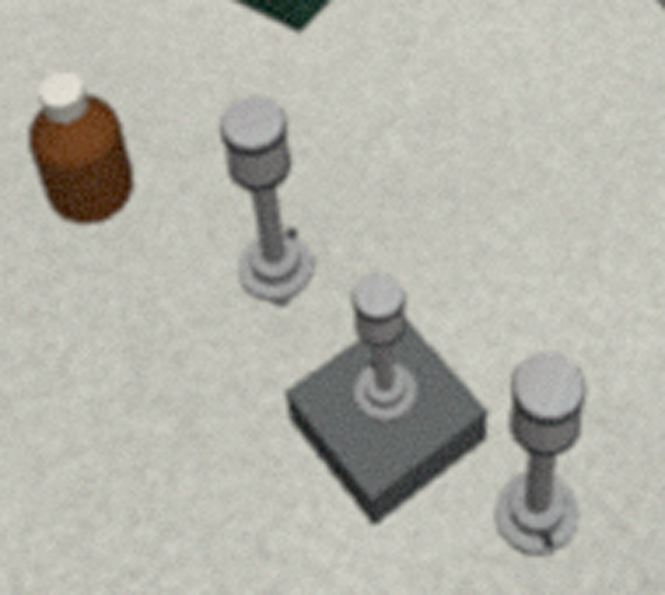

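Candidates in the side view are (253,265), (289,310) and (336,335). The middle one fits: it is the only one in the grey stand and has the small head, with a network head height of 0.126 m, as expected (10 + 116 mm). The outer two have wide heads and stand on the bench.

Next I take wrist views over the heater and then over the gauge.

Run:
```python
from h import *
env.goto_joints([0.41,.30,0,1.70,0,np.pi-2.0,1.88])
s=env.sense();print(s["t"],s["ee_pos"],s["tcp_rot"].round(2).tolist())
q=solver.inverse_kinematics(np.array([.50,-.207,.27]),R(-0.1));print(np.round(q,2))
env.reach(np.array([.50,-.207,.27]),R(-0.1))
env.pause(.2)
wrist("w1"); print(env.sense()["t"],env.sense()["wrist_force"])
for f,n in((tip_of,"bore_mouth"),(tip_of,"heater"),(search_frame,"heater")): print(f,n,[(np.round(r["at"],4).tolist(),round(r["score"],2)) for r in f("wrist",n)])
```

```text
3.3583 [ 0.52128451 -0.26425766  0.27677226] [[0.99, -0.0, 0.1], [-0.1, -0.0, 0.99], [-0.0, -1.0, -0.0]]
[ 0.35  0.23 -0.03  1.81  0.01  1.1   1.79]
3.9583 [ 0.3213652  -0.37837854  0.37025867]
<function make.<locals>.keyed.<locals>.call at 0x7fe4606f9120> bore_mouth [([0.5239, -0.2076, 0.0998], 0.6)]
<function make.<locals>.keyed.<locals>.call at 0x7fe4606f9120> heater [([0.4713, -0.1876, -0.0019], 0.58)]
<function make.<locals>.keyed.<locals>.call at 0x7fe4606f8fe0> heater [([0.4606, -0.1913, 0.0896], 0.87)]
```

View pics/w1.png

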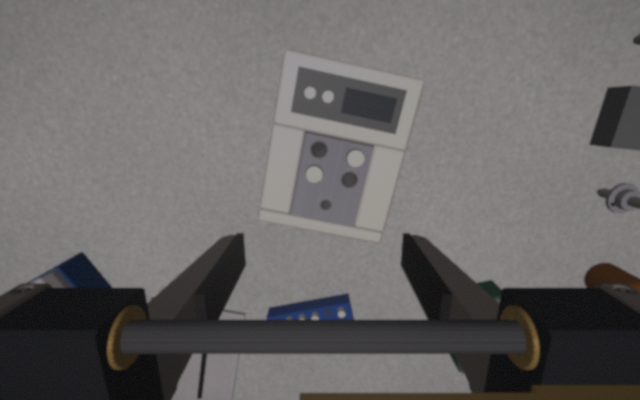

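```bash
cat >> h.py <<'E'
def dark(im,u,v,r=10):
    g=cv2.GaussianBlur(cv2.cvtColor(im,cv2.COLOR_RGB2GRAY),(0,0),0.7).astype(float)
    u,v=int(round(u)),int(round(v))
    p=g[v-r:v+r+1,u-r:u+r+1]; yy,xx=np.mgrid[v-r:v+r+1,u-r:u+r+1]
    bg=np.median(p); w=np.clip(bg-p-0.35*(bg-p.min()),0,None)*(np.hypot(xx-u,yy-v)<=r)
    return (w*xx).sum()/w.sum(),(w*yy).sum()/w.sum()
E
python3 - <<'E'
from h import *
f=np.load("pics/w1.npz");im,W,K=f["im"],f["W"],f["K"]
for uv in [(326,204)]:
    c=dark(im,*uv); print(c,pix2w(*c,.095,W,K))
for uv in [(319,149),(349,180)]:
    c=dark(im,*uv,12); print(c,pix2w(*c,.095,W,K))
print(f["d"][198:212:3,316:338:3].round(3))
i=viewer.camera_info("top");Wt=np.eye(4);Wt[:3,:3]=i["rotation"];Wt[:3,3]=i["eye"]
imt=np.load("pics/top0.npy");Kt=np.array(i["intrinsics"])
c=dark(imt,399,209,5);print("top",c,pix2w(*c,.095,Wt,Kt), w2pix([.525,-.207,.095],Wt,Kt))
i=viewer.camera_info("side");Ws=np.eye(4);Ws[:3,:3]=i["rotation"];Ws[:3,3]=i["eye"];ims=np.load("pics/side0.npy");Ks=np.array(i["intrinsics"])
c=w2pix([.525,-.207,.095],Ws,Ks);print("side",c,(d:=dark(ims,*c,4)),pix2w(*d,.095,Ws,Ks))
v=lambda a,c:cv2.resize(a[int(c[1])-35:int(c[1])+35,int(c[0])-35:int(c[0])+35,::-1],(380,380),interpolation=2)
cv2.imwrite("pics/crop2.png",cv2.convertScaleAbs(np.hstack([v(ims,c),v(imt,(399,209))]),alpha=1.6))
E
```

```text
(np.float64(325.0237852963623), np.float64(204.44021877384895)) [ 0.52559528 -0.20924404  0.095     ]
(np.float64(318.2351319899553), np.float64(148.77387150119435)) [ 0.46196649 -0.21035355  0.095     ]
(np.float64(348.93801010972754), np.float64(179.19080261373443)) [ 0.49897396 -0.17976376  0.095     ]
[[0.359 0.359 0.358 0.358 0.359 0.358 0.358 0.36 ]
 [0.359 0.359 0.36  0.4   0.36  0.358 0.359 0.36 ]
 [0.36  0.36  0.382 0.387 0.383 0.359 0.359 0.36 ]
 [0.363 0.362 0.371 0.374 0.372 0.362 0.361 0.36 ]
 [0.362 0.361 0.364 0.365 0.362 0.362 0.361 0.361]]
top (np.float64(398.7440496723008), np.float64(208.4929285960676)) [ 0.5270661  -0.20797852  0.095     ] [398.36586532 209.33978272]
side [394.51541147 178.50349892] (np.float64(394.22746331236897), np.float64(177.46593291404614)) [ 0.52732563 -0.20942959  0.095     ]
```

View pics/crop2.png

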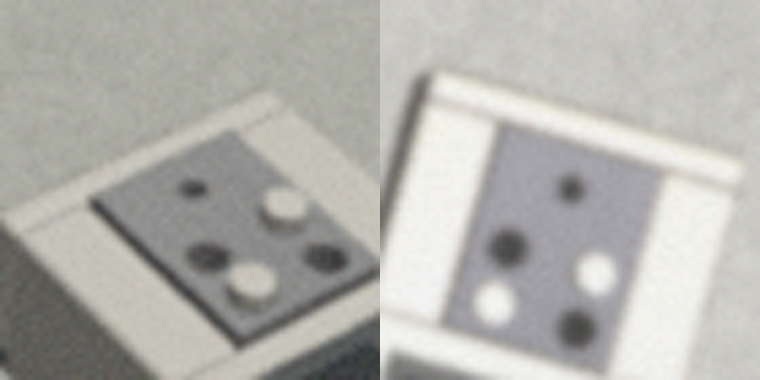

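The bore shows at wrist (325,204), top (399,208) and side (394,177). All three agree on about (0.5265, -0.209) to within 1.5 mm. Now the gauge.

Run:
```python
from h import *
env.goto_joints([-0.40,.23,0,1.81,0,np.pi-2.04,1.07])
p=np.array([.455,.203,.27]);env.reach(p,R(-0.1)); env.pause(.2)
print(env.sense()["joint_positions"].round(2),env.sense()["ee_pos"])
wrist("w2"); s=env.sense();print(s["t"],s["wrist_force"],s["ee_pos"])
for f,n in((tip_of,"gauge_head"),(tip_of,"stop_foot")): print(n,[(np.round(r["at"],4).tolist(),round(r["score"],2)) for r in f("wrist",n)])
```

```text
[-0.46  0.16 -0.03  1.9   0.01  1.09  0.98] [0.45610862 0.20186299 0.27003115]
6.15 [-0.89987454 -0.18191354 -0.21604928] [0.45592669 0.20204393 0.2699086 ]
gauge_head [([0.572, 0.1832, 0.1547], 0.84), ([0.3798, 0.2016, 0.1493], 0.72), ([0.4735, 0.2008, 0.1259], 0.66)]
stop_foot [([0.5748, 0.184, 0.0306], 0.66), ([0.4759, 0.2056, 0.0402], 0.54)]
```

View pics/w2.png

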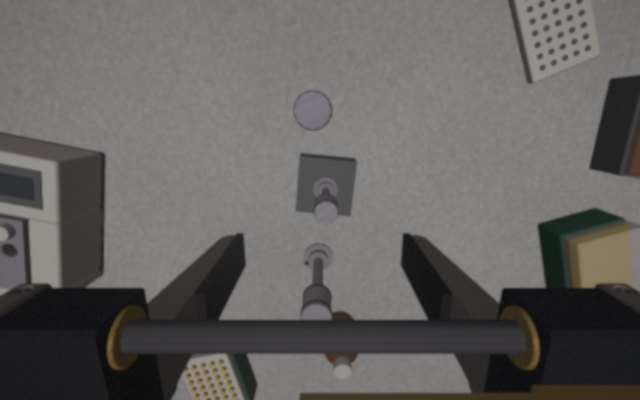

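Run:
```python
from h import *
f=np.load("pics/w2.npz");im,d,W,K=f["im"],f["d"],f["W"],f["K"]
# points on head top via depth
vv,uu=np.mgrid[190:230,305:350]
z=d[190:230,305:350]; X=np.stack([(uu-K[0,2])/K[0,0]*z,-(vv-K[1,2])/K[1,1]*z,-z],-1)@W[:3,:3].T+W[:3,3]
m=(X[...,2]>.133)&(X[...,2]<.152); print("head top",m.sum(),X[m].mean(0),X[m].min(0),X[m].max(0))
print("px",uu[m].mean(),vv[m].mean(), pix2w(uu[m].mean(),vv[m].mean(),.142,W,K))
# stand top
vv,uu=np.mgrid[145:225,285:365];z=d[145:225,285:365]; X=np.stack([(uu-K[0,2])/K[0,0]*z,-(vv-K[1,2])/K[1,1]*z,-z],-1)@W[:3,:3].T+W[:3,3]
m=(X[...,2]>.026)&(X[...,2]<.039);print("stand",(X[m].min(0)+X[m].max(0))/2,np.ptp(X[m],0))
cv2.imwrite("pics/crop3.png",cv2.convertScaleAbs(cv2.resize(im[140:235,280:370,::-1],None,fx=6,fy=6,interpolation=2),alpha=1.5))
```

```text
head top 475 [0.47472486 0.20196143 0.14214842] [0.46386312 0.18999479 0.13301712] [0.48749976 0.21379498 0.14489267]
px 325.38105263157894 211.3642105263158 [0.47475117 0.20196014 0.142     ]
stand [0.47569805 0.20226193 0.0317001 ] [0.08734861 0.08736844 0.01130346]
```

View pics/crop3.png

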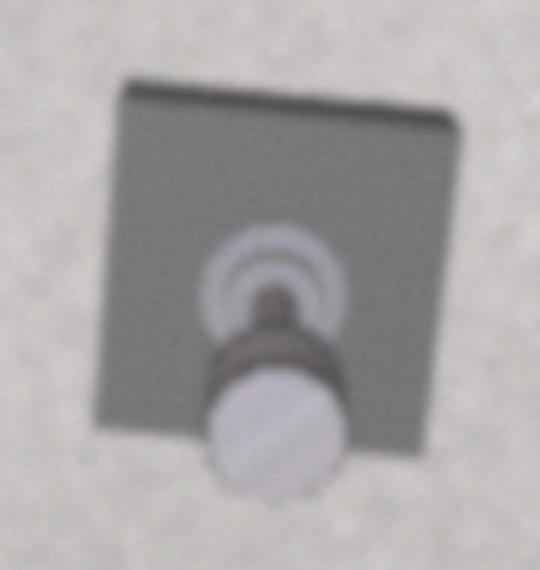

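The crop confirms it: the head spans 24 mm and its top is at z = 0.142, which matches 10 + 132 mm. The axis is at (0.475, 0.202), and the stand centre agrees. Grasp and lift.

Run:
```python
from h import *
env.movel(np.array([.4752,.202,.22]),R(-0.1)); 
env.movel(np.array([.4752,.202,.109]),rate=.12); env.pause(.2)
s=env.sense();print(s["t"],s["ee_pos"],s["wrist_force"])
effector.grasp(50);s=env.sense();print(s["t"],s["ee_pos"],s["wrist_force"],s["gripper_width"])
env.pause(.2);s=env.sense();print(s["t"],s["ee_pos"],s["wrist_force"],s["moment"],s["gripper_width"])
env.movel(np.array([.4752,.202,.125]),rate=.04)
s=env.sense();print(s["t"],s["ee_pos"],s["wrist_force"],s["moment"])
env.movel(np.array([.4752,.202,.30]),rate=.15);env.pause(.2)
s=env.sense();print(s["t"],s["ee_pos"],s["wrist_force"],s["moment"],s["gripper_width"])
wrist("w3");im,d=viewer.read_camera("side");cv2.imwrite("pics/side1.png",im[:,:,::-1]);np.savez("pics/side1.npz",im=im,d=d)
```

```text
8.0333 [0.4755875  0.20219696 0.10964613] [ 0.60258365 -0.97747488  0.4626381 ]
9.075 [0.47518483 0.20210349 0.10899466] [ 0.06831624  0.68369705 -0.35962118] 0.023065317806254308
9.275 [0.47516239 0.20208906 0.10898845] [-0.16895384  1.09660159 -0.40329828] [ 0.21301275 -0.12129438  0.01403429] 0.022911366414045835
9.825 [0.47520579 0.20190434 0.12521016] [-0.45946731 -0.34228349 -2.06381918] [ 0.15621732 -0.131286    0.05092786]
11.3417 [0.47495433 0.20185049 0.29931178] [-0.37153998  0.89608602 -0.9338448 ] [ 0.04990135 -0.1192575  -0.03364308] 0.022965719256857562
```

View pics/w3.png

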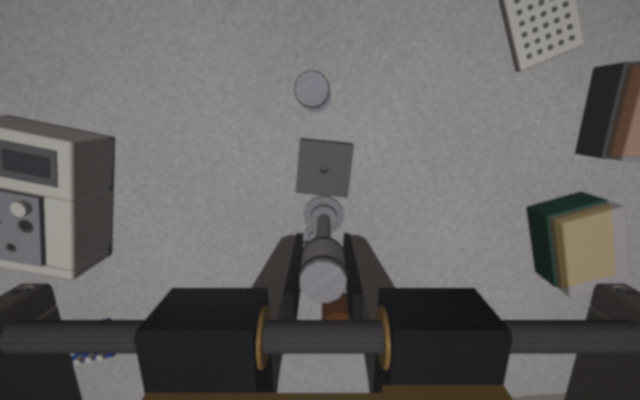

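View pics/side1.png

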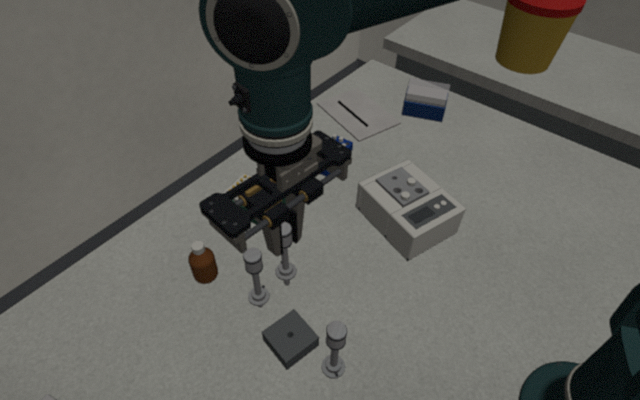

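The gauge is held upright; in the side view the stop and tip are at (285,278) and the stand hole is empty. Now to above the bore.

Run:
```python
from h import *
b=np.array([.5265,-.209])
p=np.array([*b,.30])
env.goto_joints([0.36,.17,0,1.81,0,np.pi-1.98,1.83])
env.reach(p,R(-0.1))
env.movel(np.array([*b,.215]),R(-0.1),rate=.15);env.pause(.4)
s=env.sense();print(s["t"],s["ee_pos"],s["wrist_force"],s["moment"],s["joint_positions"].round(2))
for c in("side","top"):
    im,d=viewer.read_camera(c);np.savez(f"pics/{c}2.npz",im=im,d=d)
    print(c,[(np.round(r["at"],4).tolist(),round(r["score"],2)) for r in tip_of(c,"gauge_tip")],[(np.round(r["at"],4).tolist(),round(r["score"],2)) for r in tip_of(c,"bore_mouth")])
    if c=="side": cv2.imwrite("pics/side2c.png",cv2.convertScaleAbs(cv2.resize(im[60:260,300:500,::-1],None,fx=3,fy=3,interpolation=2),alpha=1.6))
wrist("w4")
```

```text
14.4167 [ 0.52666213 -0.20905154  0.2153968 ] [ 0.30540963  0.65837323 -2.29313015] [ 0.06960975 -0.17270026  0.05830716] [ 0.33  0.33 -0.01  1.81  0.01  1.    1.78]
side [([0.3769, 0.2033, 0.0002], 0.78), ([0.5754, 0.1847, -0.0014], 0.63), ([0.5309, -0.2071, 0.1158], 0.5)] [([0.5266, -0.2087, 0.0948], 0.91), ([0.5309, -0.21, 0.1117], 0.41)]
top [] [([0.5241, -0.2054, 0.0984], 0.78), ([0.7657, -0.0011, -0.0025], 0.49)]
```

View pics/side2c.png

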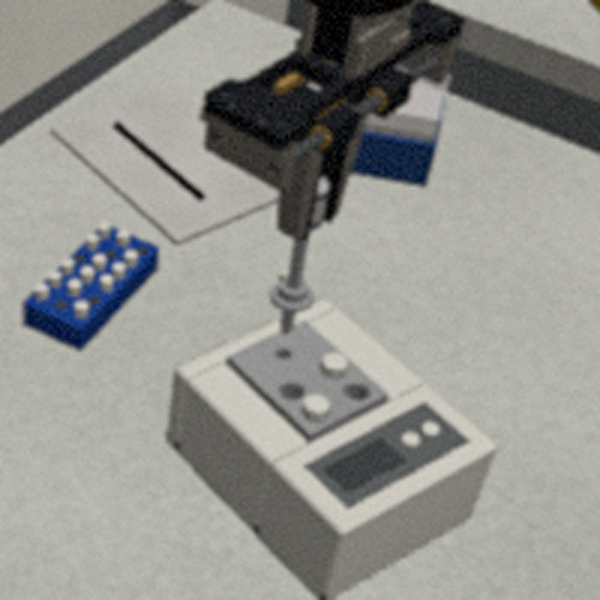

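View pics/w4.png

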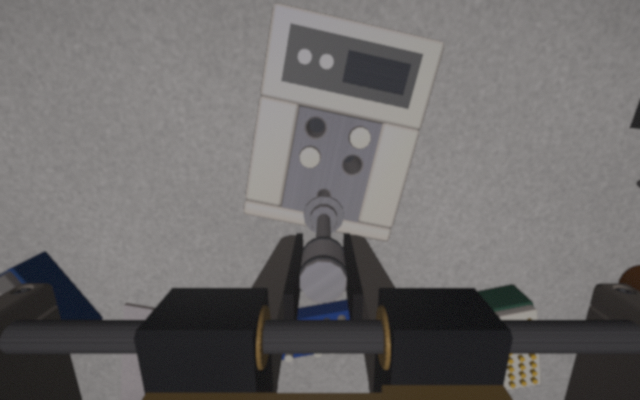

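Run:
```python
from h import *
i=viewer.camera_info("side");W=np.eye(4);W[:3,:3]=i["rotation"];W[:3,3]=i["eye"];K=np.array(i["intrinsics"])
im=np.load("pics/side2.npz")["im"]
for p in([.5267,-.2091,.1164],[.5267,-.2091,.1564],[.5265,-.209,.095]): print(w2pix(p,W,K))
c=dark(im,394.2,177.6,4);print("bore",c,pix2w(*c,.095,W,K))
u0,v0=375,145
a=cv2.convertScaleAbs(cv2.resize(im[v0:v0+45,u0:u0+45,::-1],None,fx=13,fy=13,interpolation=0),alpha=1.7)
for p,col in(([.5267,-.2091,.1164],(0,0,255)),([.5265,-.209,.095],(0,255,0))):
    q=w2pix(p,W,K); cv2.drawMarker(a,(int((q[0]-u0+.5)*13),int((q[1]-v0+.5)*13)),col,0,20,1)
cv2.imwrite("pics/side2d.png",a)
```

```text
[395.72846161 170.66209598]
[398.36124059 156.95234725]
[394.43411754 177.73146041]
bore (np.float64(394.18555614127575), np.float64(177.49024775962047)) [ 0.52735502 -0.20930179  0.095     ]
```

View pics/side2d.png

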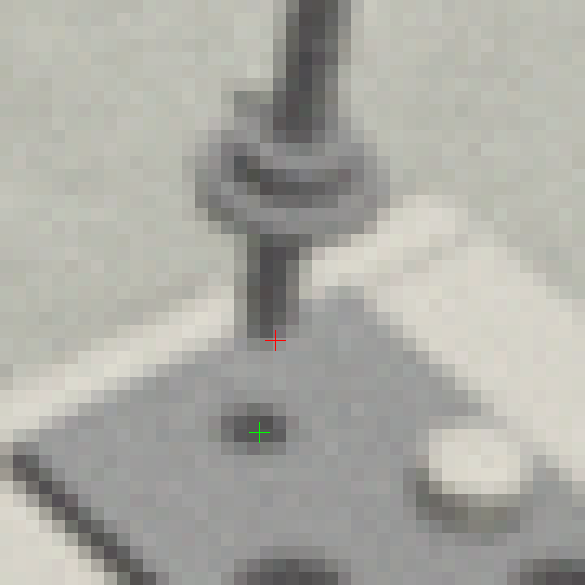

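Tip at side pixel (395.5,171) is within 0.3 px of the prediction, and the bore at (394.2,177.5). Alignment is good to about 0.5 mm, so I start the guarded descent.

```bash
cat >> h.py <<'E'
def F(n=5,dt=.02):
    a=[]
    for _ in range(n):
        a.append(env.sense()["wrist_force"]); env.pause(dt)
    return np.mean(a,0)
E
python3 - <<'E'
from h import *
b=np.array([.5267,-.2093])
env.movel(np.array([*b,.202]),R(-0.1),rate=.08);env.pause(.2)
f0=F(10);print("tare",f0,env.sense()["t"],env.sense()["ee_pos"]);np.save("tare.npy",f0)
z=.202
while z>.1825:
    z-=.002; env.movel(np.array([*b,z]),R(-0.1),rate=.04)
    f=F(3,.01)-f0;s=env.sense();print(round(s["t"],2),round(z,4),s["ee_pos"].round(4),f.round(1))
    if f[2]>5 or np.hypot(*f[:2])>7: print("STOP");break
E
```

```text
tare [-0.05325551  0.2552775  -1.80052039] 15.45 [ 0.52682114 -0.20935256  0.20220072]
15.72 0.2 [ 0.5266 -0.2093  0.1999] [-0.3 -0.8  0. ]
16.0 0.198 [ 0.5266 -0.2093  0.1979] [-0.2  0.1  0.3]
16.27 0.196 [ 0.5266 -0.2093  0.1959] [-0.3 -0.4  0.1]
16.55 0.194 [ 0.5266 -0.2093  0.1939] [-0.4 -0.4  0.4]
16.82 0.192 [ 0.5266 -0.2093  0.1919] [ 0.2 -0.4  0.4]
17.1 0.19 [ 0.5267 -0.2093  0.1899] [-0.3 -0.4  0.9]
17.38 0.188 [ 0.5266 -0.2093  0.1879] [ 0.3 -0.   0.1]
17.65 0.186 [ 0.5266 -0.2093  0.1859] [-0.4 -0.5  0.3]
17.93 0.184 [ 0.5266 -0.2093  0.1839] [-0.4 -0.2  0.1]
18.2 0.182 [ 0.5266 -0.2093  0.1819] [ 0.3  0.3 -0.5]
```

Run:
```python
from h import *
b=np.array([.5267,-.2093]); f0=np.load("tare.npy"); z=.182; hist=[]
while z>.1335:
    z-= .003 if z>.1665 else (.001 if z>.1555 else .0005)
    env.movel(np.array([*b,z]),R(-0.1),rate=.04)
    f=F(3,.01)-f0;s=env.sense();print(round(s["t"],2),round(z,4),s["ee_pos"].round(4)[2],f.round(1))
    if f[2]>7 or np.hypot(*f[:2])>8: print("STOP");break
np.save("z.npy",z)
```

```text
18.48 0.179 0.1788 [-0.   0.2  0.5]
18.75 0.176 0.1758 [-0.4  0.1 -0.2]
19.02 0.173 0.1728 [-0.6 -0.1 -0.5]
19.3 0.17 0.1698 [-1.2  0.4 -0.3]
19.57 0.167 0.1667 [-0.3  0.4 -0.9]
19.85 0.164 0.1637 [-1.4  1.  -0.4]
20.12 0.163 0.1629 [-1.3  0.5 -0.2]
20.4 0.162 0.1623 [-2.9  1.4  4.3]
20.68 0.161 0.1613 [-2.6  1.6  5.9]
20.95 0.16 0.16 [-2.5  0.9  6.1]
21.23 0.159 0.1588 [-2.3  1.1  5. ]
21.5 0.158 0.1579 [-2.4  1.4  4.3]
21.77 0.157 0.1569 [-2.2  1.1  4.6]
22.05 0.156 0.1559 [-2.4  1.5  5. ]
22.32 0.155 0.1549 [-3.   1.7  5. ]
22.6 0.1545 0.1545 [-3.5  1.9  5.3]
22.88 0.154 0.154 [-3.1  2.   5.6]
23.15 0.1535 0.1534 [-3.2  1.6  5.5]
23.43 0.153 0.1529 [-3.2  1.7  5.5]
23.7 0.1525 0.1524 [-3.1  2.1  6.1]
23.98 0.152 0.1519 [-3.4  2.   5.6]
24.25 0.1515 0.1515 [-3.2  2.1  5.4]
24.52 0.151 0.1509 [-3.5  2.6  5.9]
24.8 0.1505 0.1504 [-3.4  2.   5.5]
25.07 0.15 0.1499 [-4.1  2.1  5.2]
25.35 0.1495 0.1494 [-3.8  2.7  5.8]
25.62 0.149 0.149 [-3.8  2.3  6. ]
25.9 0.1485 0.1484 [-3.8  2.5  6.4]
26.18 0.148 0.1479 [-3.6  2.6  5.8]
26.45 0.1475 0.1475 [-4.4  2.6  5.8]
26.73 0.147 0.147 [-4.3  3.1  6.4]
27.0 0.1465 0.147 [-5.4  2.5  9. ]
STOP
```

Stop met the face at TCP 0.1625. The rod bottoms at about TCP 0.147, which gives a 47 mm depth and lies inside the 40–58 range. I ease the side load and press to about 14 N total, of which roughly 5–6 N is drag.

Run:
```python
from h import *
b=np.array([.5267-.0006,-.2093+.0004]); f0=np.load("tare.npy"); z=float(np.load("z.npy"))
n=0
env.movel(np.array([*b,z]),R(-0.1),rate=.04)
f=F(5,.02)-f0;s=env.sense();print(round(s["t"],2),round(z,4),s["ee_pos"].round(4),f.round(1),s["gripper_width"])
while f[2]<13.5 and n<12:
    z-=.00025;n+=1; env.movel(np.array([*b,z]),R(-0.1),rate=.04)
    f=F(3,.01)-f0;s=env.sense();print(round(s["t"],2),round(z,5),s["ee_pos"].round(4),f.round(1))
    if f[2]>18: break
np.save("z.npy",z)
for k in range(4):
    f=F(5,.02)-f0;s=env.sense();print(round(s["t"],2),s["ee_pos"].round(4),f.round(1))
```

```text
27.33 0.1465 [ 0.5266 -0.2092  0.147 ] [-3.4  2.   7.3] 0.02319080700162785
27.61 0.14625 [ 0.5267 -0.2093  0.147 ] [-3.8  2.4  9.1]
27.88 0.146 [ 0.5267 -0.2093  0.147 ] [-5.2  2.5 10.6]
28.16 0.14575 [ 0.5268 -0.2092  0.1469] [-5.1  2.5 11.6]
28.43 0.1455 [ 0.5268 -0.2093  0.1469] [-5.2  2.4 13.4]
28.71 0.14525 [ 0.5269 -0.2093  0.1469] [-6.   2.7 14.6]
28.79 [ 0.5269 -0.2093  0.1469] [-5.6  3.1 14.9]
28.88 [ 0.5269 -0.2093  0.1469] [-5.7  3.  14.7]
28.96 [ 0.5269 -0.2093  0.1469] [-5.3  2.6 14.7]
29.04 [ 0.5269 -0.2093  0.1469] [-5.6  2.9 14.9]
```

Run:
```python
from h import *
f0=np.load("tare.npy"); z=float(np.load("z.npy"))
for dx,dy in((-.0012,.0008),(-.0018,.0010)):
    env.movel(np.array([.5267+dx,-.2093+dy,z]),R(-0.1),rate=.04)
    f=F(3,.02)-f0;s=env.sense();print(round(s["t"],2),s["ee_pos"].round(4),f.round(1),s["moment"].round(2))
    if not 12<f[2]<18: print("out");break
np.save("xy.npy",[.5267+dx,-.2093+dy])
for k in range(5):
    f=F(5,.08)-f0;s=env.sense();print(round(s["t"],2),s["ee_pos"].round(4),f.round(1))
im,d=viewer.read_camera("side");np.savez("pics/side3.npz",im=im,d=d)
cv2.imwrite("pics/side3.png",cv2.convertScaleAbs(cv2.resize(im[110:210,350:450,::-1],None,fx=6,fy=6,interpolation=2),alpha=1.6))
```

```text
29.34 [ 0.5268 -0.2092  0.1469] [-4.2  1.9 12.9] [ 0.72  1.15 -0.  ]
29.64 [ 0.5265 -0.2092  0.1468] [-3.8  1.7 12.2] [0.64 0.87 0.01]
30.06 [ 0.5266 -0.2091  0.1469] [-3.3  1.7 11.8]
30.48 [ 0.5266 -0.2092  0.1469] [-3.3  1.9 11.6]
30.89 [ 0.5265 -0.2091  0.1468] [-2.9  1.8 12. ]
31.31 [ 0.5265 -0.2091  0.1468] [-3.7  1.7 12. ]
31.73 [ 0.5266 -0.2092  0.1469] [-3.4  1.7 11.6]
```

View pics/side3.png

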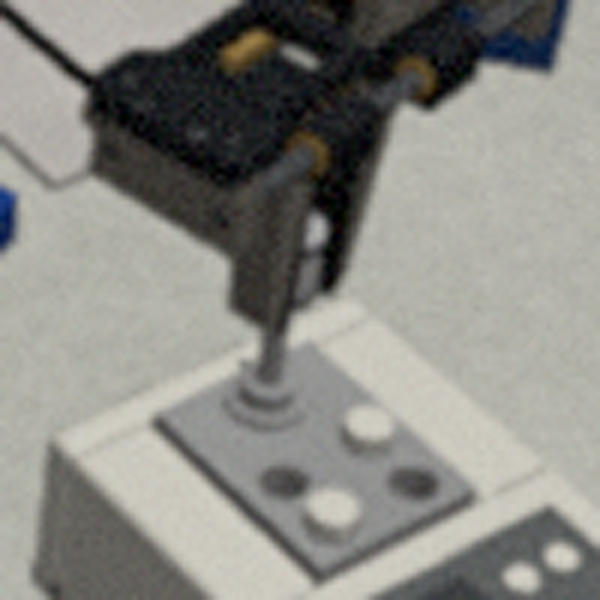

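The stop sits flat on the face at crop (265,400), and z stayed put when the side load was relaxed, so this is the real bottom. I press a bit firmer for a further safe hold, ease off, release and retreat.

Run:
```python
from h import *
f0=np.load("tare.npy"); z=float(np.load("z.npy")); xy=np.load("xy.npy")
z-=.0004; env.movel(np.array([*xy,z]),R(-0.1),rate=.04)
for k in range(4):
    f=F(5,.08)-f0;s=env.sense();print(round(s["t"],2),s["ee_pos"].round(4),f.round(1))
for k in range(12):
    z+=.0004; env.movel(np.array([*xy,z]),R(-0.1),rate=.04); f=F(3,.01)-f0
    if f[2]<6.5: break
s=env.sense();print("eased",round(s["t"],2),s["ee_pos"].round(4),f.round(1))
effector.release();s=env.sense();print(s["t"],s["ee_pos"],(s["wrist_force"]-f0).round(1),s["gripper_width"])
p=s["ee_pos"].copy();p[2]=.30
env.movel(p,R(-0.1),rate=.15);env.pause(.3)
print(env.sense()["t"],env.sense()["wrist_force"])
for c in("side","top"):
    im,d=viewer.read_camera(c);np.savez(f"pics/{c}4.npz",im=im,d=d)
    print(c,[(np.round(r["at"],4).tolist(),round(r["score"],2)) for r in tip_of(c,"stop_foot")],[(np.round(r["at"],4).tolist(),round(r["score"],2)) for r in tip_of(c,"gauge_head")])
    if c=="side":cv2.imwrite("pics/side4.png",cv2.convertScaleAbs(cv2.resize(im[110:210,350:450,::-1],None,fx=6,fy=6,interpolation=2),alpha=1.6))
```

```text
32.44 [ 0.5266 -0.2092  0.1468] [-3.8  2.  13.6]
32.86 [ 0.5266 -0.2091  0.1468] [-3.8  2.  14.5]
33.27 [ 0.5266 -0.2092  0.1468] [-3.6  2.  13.9]
33.69 [ 0.5266 -0.2092  0.1468] [-4.4  1.7 14.6]
eased 35.07 [ 0.5254 -0.2087  0.147 ] [ 0.1 -0.9  5.1]
36.1583 [ 0.52491201 -0.2082858   0.14685882] [-0.2  0.4  1.6] 0.09187936588212707
37.6333 [ 0.09728404  0.45521605 -0.89080414]
side [([0.3744, 0.2015, 0.0352], 0.73), ([0.7368, -0.2482, -0.0016], 0.7), ([0.5769, 0.1823, 0.0318], 0.67), ([0.5297, -0.2106, 0.0965], 0.57)] [([0.381, 0.2044, 0.1488], 0.9), ([0.5709, 0.1812, 0.154], 0.87), ([0.5306, -0.2089, 0.1636], 0.76)]
top [([0.5739, 0.1801, 0.0319], 0.69), ([0.3751, 0.1985, 0.0372], 0.52)] [([0.3751, 0.1965, 0.15], 0.78), ([0.5759, 0.1807, 0.1482], 0.68), ([0.5261, -0.2048, 0.1626], 0.49)]
```

View pics/side4.png

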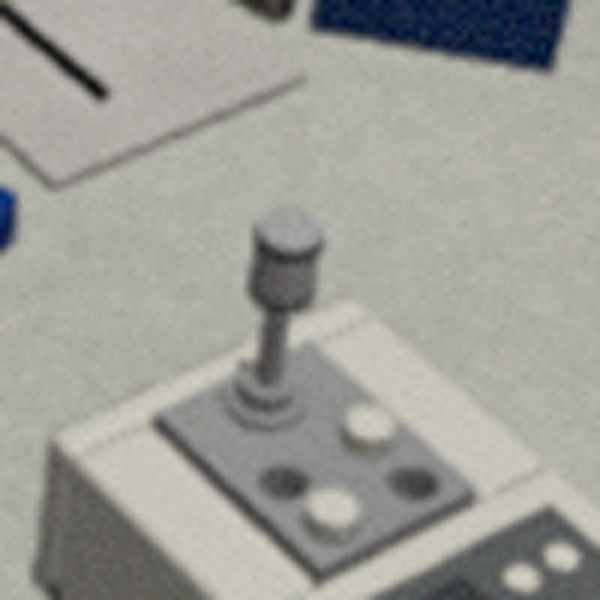

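The gauge stands upright, the stop foot reads z of about 0.0965 (face 0.095), the head is at 0.163 (0.048 + 0.116 expected), and the gripper is clear. Handing in.

Run:
```python
from h import *
i=viewer.camera_info("side");W=np.eye(4);W[:3,:3]=i["rotation"];W[:3,3]=i["eye"];K=np.array(i["intrinsics"])
print(w2pix([.5267,-.2093,.180],W,K),w2pix([.5267,-.2093,.095],W,K))
print(workorder.finish_job(), env.sense()["t"])
```

```text
[400.04232306 148.41615007] [394.43134666 177.62084575]
the job is handed in; nothing more can be done
the job is handed in; nothing more can be done
```

The depth gauge is standing in the narrow bore with its stop on the block's face, and I handed the job in at about 38 s of the 54 s allowed. The hand-in reports no verdict.

- **Picking:** I took the small gauge from the grey stand and left the two larger look-alikes alone. Its head measured 24 mm across with its top at z = 0.142 m, as described.
- **Lowering:** The rod entered the bore with no noticeable force. The stop met the face at about 31–32 mm depth and the rod bottomed out at about 47 mm, within the stated 40–58 mm.
- **Holding:** I pressed for about 5 s in total. The wrist read 12–15 N, of which I put 5–6 N down to the stop's drag and wall friction, leaving roughly 6–10 N on the bottom. I did not measure that contact force directly.
- **Bottom check:** The height did not change when I eased the side load or pressed harder, so I took this as the bottom rather than a jam.
- **Release:** I eased off to about 5 N, opened the fingers and retreated straight up.
- **Last checks:** The gauge looks upright and the gripper is clear. The head reads 0.163–0.164 m, against 0.164 m expected. The stop's underside reads about 0.0965 m, against the face at 0.095 m, but the networks are only good to about 4 mm, so this cannot confirm the 1.5 mm limit. In the picture the stop sits flush on the face.
- **Loose ends:** A side load of up to about 6 N built up while pressing. I cut it to about 4 N, and the gripper shifted about 1 mm sideways when I eased off. I did not re-measure the tip box, bottle and tube rack at the end. The arm stayed above and clear of them throughout.

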